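Slide the hob up to full power

ROBOT

A 6-joint arm with a two-finger parallel gripper is mounted at the origin on a cart in front of the work surface, level with it; the furniture and walls round the work are solid. World frame = base frame: x ahead of the robot, y to its left, z up, the work surface at z = 0. Lengths are in mm, angles in rad, forces in N, time in s.
With the tool pointing down it reaches from about 150 to 775 mm from the base axis. Payload 6.1 kg.
Tool frame: the origin (TCP) lies midway between the tips of the shut fingers; the grasp point (between the pads) lies 19 mm behind it (ctrl.pinch_z is the distance from the TCP to the grasp point, in mm); z points along the fingers, y is the line along which they close (so a half turn about z gives the same grasp; the last joint's range is limited). The gripper opens to 85 mm and grips with 20 to 120 N. Pads are 22 mm wide; open, the fingers measure 114 mm over their backs; the gripper's body (76 mm by 85 mm) begins 54 mm behind the grasp point. The pads swing forward as they close: fully open they stand 13 mm farther back than shut.
Start: joints at [-1.275, 0.126, -0.04, 1.405, 0, 1.571], TCP at [153.034, -502.184, 231.295] pointing down, gripper open.
Joint ranges: [-2.72, 2.72], [-0.95, 1.95], [-1.27, 1.35], [-1.78, 2.02], [-1.46, 1.47], [-3.14, 3.14]. Speed limits (rad/s): [2.39, 2.39, 3.01, 3.14, 3.14, 3.14].

INTERFACE

Orientations are given as a unit quaternion [w, x, y, z].
In Python, from plant import ctrl gives the robot as it stands.
- The arm moves only by the tool play_rows, never from a script. Its argument "plan" is a list of rows, each a list of 4 numbers: the shift along the tool's x, y, z in units of 40 mm (1.0 is 40 mm), then the turn about the tool's z in units of 5 degrees (1.0 is 5 degrees). A call has 1 to 20 rows; each row is the pose to reach, as a shift and turn from the pose commanded when the call began, along the tool's axes at that moment; what a row does not reach only later rows make up. A row lasts 1/10 s, in which the tool goes at most 50 mm and 8.59 degrees, less where a joint would pass 70% of its speed; a pose out of reach is approached as far as the arm can. A call with a gripper value outside its range is refused whole. "grip" is the opening, from -1 (shut) to 1 (fully open), set as the call begins (left out, the last holds). The fingers move at their own pace and stop on an object; "newtons" is the grip in N (left out, the last holds). Time passes only in rows, so rows that repeat a pose let the fingers close. It gives the time, the measured TCP pose, the force, the opening and the grip force at its end, in the units of the state.
- ctrl.get_obs(): the state, without advancing time (a new reading comes with each control period).
- ctrl.capture(name): name is "side" or "top"; returns (picture, depth): 384x512x3 uint8, red, green, blue; 384x512 float32, mm along the optical axis (not along the pixel's ray), 0 where there is no reading.
- ctrl.get_calibration(name): a dict with "fx", "fy", "cx", "cy" (pixels), "rvec" (rotation vector, rad) and "tvec" (3), from world to camera coordinates, as OpenCV has them. Camera axes: x right, y down, z forward; pixel columns grow to the right and rows downward; lengths in mm; the calibration is good to about 2 mm. A picture is of the moment at which its call begins. get_calibration takes no time and is no camera call.
- ctrl.sign_off(): hands the job in; it is judged then, once.
The state is a dict: "time": time; "joint_positions": joint angles; "dq": joint speeds; "tau": joint torques, N m; "ee_pos": TCP position; "tcp_rot": TCP orientation; "wrist_force": force on the tool from outside, world axes, zero at the start; "wrist_torque": the same for the moment, N m; "finger_gap": opening from 0.0 (shut) to 1.0 (fully open); "grip_force": force on a finger pad.
Only numpy, scipy, OpenCV 4.12 (cv2) and the standard library are available. Lean on these libraries where they do the work, as an engineer would, in place of code of your own. Each camera call takes 0.05 s, during which the arm holds its last target. There are 200 camera calls.

TASK

Turn on the portable induction hob and slide it up to full power: press its round power key down and release it, then run your fingertips lightly along the curved control strip so that they touch each raised dot in turn, from the smallest at the left to the largest at the right, without ever pushing the strip down to its stop. Finish still holding your fingertips lightly on the largest dot alone. Pick nothing up, and do not shift the hob, the saucepan on it, the mug or the jar.

Things in the scene. Friction and masses are not known exactly. Their poses are not given: they have to be found in the camera images.
- hob: Portable induction hob, 240 x 270 x 55 mm, 2.6 kg, loose on the worktop: white housing, black glass top with two thin grey rings. Origin: centre of its underside. z up; -x: control side, towards the robot; +y: its left. Glass 55 mm above the origin. The rings' centre, round which the control strip curves (radius 125 mm), is at x = +0.035, y = 0 in this frame.
- power_key (a joint): Round metal push key (28 mm across) in the hob's front left corner, the only one; 0 = up, 0.006 m = fully down. Counts as pressed from 0.003 m. Springs back; about 4 N fully down.
- key_top (a point): Centre of the power key's top face: 63 mm above the worktop (8 mm above the glass) when up. In the hob's frame it is at x = -0.097, y = +0.112.
- touch_strip (a joint): Curved grey control strip along the front of the hob, bowed towards the robot: an arc of 125 mm radius, 26 mm wide. All of it sinks level, straight down, on a spring: 0 = up, 0.008 m = at its stop; it yields from 0.5 N, then 0.7 N per mm (6 N at the stop). Its flat top, when up, is 64 mm above the worktop and 9 mm above the glass.
- strip_mid (a point): Point on the flat top of the strip, at the middle of its length and width (under the third dot).
- saucepan: Open steel saucepan, 120 mm across and 65 mm high, with a black loop handle on the left and right near the rim (about 190 mm over both), standing loose near the middle of the hob's rings. Origin: centre of its underside. Bystander.
- mug: White patterned mug with a handle, 83 x 116 x 94 mm, loose on the worktop in front of the hob, to its left. Origin: centre of its underside. Bystander.
- jar: Round glass jar with a grey lid, 64 mm across, 110 mm high, loose on the worktop in front of the hob, to its right. Origin: centre of its underside. Bystander.
- dot1: Raised metal dot on the strip's centre line (leftmost, smallest): low dome 8 mm across, 1.6 mm high. Origin: centre of its foot, level with the strip's flat top (64 mm above the worktop when up). In the hob's frame: x = -0.055, y = +0.087. Sinks with the strip. Touched = a fingertip bears on it with 0.2 N or more.
- dot2: Raised metal dot on the strip's centre line (second): low dome 11 mm across, 1.6 mm high. Origin: centre of its foot, level with the strip's flat top (64 mm above the worktop when up). In the hob's frame: x = -0.081, y = +0.047. Sinks with the strip. Touched = a fingertip bears on it with 0.2 N or more.
- dot3: Raised metal dot on the strip's centre line (middle, third): low dome 14 mm across, 1.6 mm high. Origin: centre of its foot, level with the strip's flat top (64 mm above the worktop when up). In the hob's frame: x = -0.090, y = 0. Sinks with the strip. Touched = a fingertip bears on it with 0.2 N or more.
- dot4: Raised metal dot on the strip's centre line (fourth): low dome 17 mm across, 1.6 mm high. Origin: centre of its foot, level with the strip's flat top (64 mm above the worktop when up). In the hob's frame: x = -0.081, y = -0.047. Sinks with the strip. Touched = a fingertip bears on it with 0.2 N or more.
- dot5: Raised metal dot on the strip's centre line (rightmost, largest): low dome 20 mm across, 1.6 mm high. Origin: centre of its foot, level with the strip's flat top (64 mm above the worktop when up). In the hob's frame: x = -0.055, y = -0.087. Sinks with the strip. Touched = a fingertip bears on it with 0.2 N or more.

How it is judged (in metres and radians):
On the way, in this order (a step that is already met when the one before it is completed fails the run):
1. the power key is pressed (value of joint power_key above 0.003 m), for 0.05 s.
2. a fingertip touches dot 1, the smallest, with the power key released (contact force between the fingers and dot1 above 0.2 N and value of joint power_key below 0.0015 m), for 0.05 s.
3. then dot 2, no longer touching dot 1 (contact force between the fingers and dot2 above 0.2 N and contact force between the fingers and dot1 below 0.2 N), for 0.05 s.
4. then dot 3, no longer touching dot 2 (contact force between the fingers and dot3 above 0.2 N and contact force between the fingers and dot2 below 0.2 N), for 0.05 s.
5. then dot 4, no longer touching dot 3 (contact force between the fingers and dot4 above 0.2 N and contact force between the fingers and dot3 below 0.2 N), for 0.05 s.
6. then dot 5, no longer touching dot 4 (contact force between the fingers and dot5 above 0.2 N and contact force between the fingers and dot4 below 0.2 N), for 0.05 s.
At the end, for the whole second after the job is handed in: A fingertip still bears on the largest dot (0.2 N or more) and on no other dot, with the strip not at its stop (under 7.4 mm of its 8 mm travel); the power key is up again (under 1.5 mm down); the hob is within 10 mm and the saucepan, mug and jar within 15 mm of where they started (all of step 6 and value of joint touch_strip below 0.0074 m and value of joint power_key below 0.0015 m and contact force between the fingers and dot1 below 0.2 N and contact force between the fingers and dot2 below 0.2 N and contact force between the fingers and dot3 below 0.2 N and distance of each of saucepan, mug, jar from where it was at the start of the episode below 0.015 m and distance of hob from where it was at the start of the episode below 0.01 m); the arm keeps its last pose, push and grip.
It fails at once if the strip is pushed down to its stop (value of joint touch_strip above 0.0074 m).
It fails at once if the fingers bear on the hob, its strip or its key with more than 25 N (contact force between the fingers and hob above 25 N).
It fails at once if the hob is shifted by more than 10 mm or lifted (distance of hob from where it was at the start of the episode above 0.01 m).
It fails at once if the saucepan, mug or jar is shifted by more than 15 mm, lifted or tipped (distance of any of saucepan, mug, jar from where it was at the start of the episode above 0.015 m or angle between any of saucepan, mug, jar's own z axis and vertical above 0.2 rad).
It also fails if it takes over 51 s, if anything falls off the work surface, if the arm or the gripper's body presses on something with over 40 N, if the wrist force passes 120 N, or if a joint passes its speed limit or range.

## Working session

There is one attempt and no reset: what is moved stays moved. The work goes in short steps, Python scripts to look and compute and a tool call to move; the robot and the scene stay as the last step left them, time stands still between calls to the robot, and variables do not carry over. Pictures are saved under pics/ and viewed, at most 10 in all, crops included, and the job is handed in when it is done.

Besides the shell and the picture viewer there is one more tool, called after "Emit:" as name(argument=value, ...) on one line, values as JSON. play_rows: Moves the arm, as the interface text tells. Its arguments: {"type":"object","properties":{"plan":{"type":"array","items":{"type":"array","items":{"type":"number"}}},"grip":{"type":"number"},"newtons":{"type":"number"}},"required":["plan"]}

```bash
mkdir -p pics; ls; python3 - <<'E'
from plant import ctrl
import cv2,numpy as np
for n in("top","side"):
    p,d=ctrl.capture(n); cv2.imwrite(f"pics/{n}0.png",p[:,:,::-1]); np.savez(f"{n}0.npz",p=p,d=d)
    print(n,ctrl.get_calibration(n))
o=ctrl.get_obs();print({k:o[k] for k in("time","ee_pos","tcp_rot","wrist_force","finger_gap")})
E
```

```text
pics
top {'fx': 448.7977814157918, 'fy': 448.7977814157918, 'cx': 246.3921832967867, 'cy': 189.0872211238423, 'rvec': array([ 2.19989724, -2.20774215,  0.0495553 ]), 'tvec': array([-147.85472465,  588.3731083 , 1013.71280041])}
side {'fx': 401.9639947487994, 'fy': 401.9639947487994, 'cx': 262.3270175356121, 'cy': 190.8357381809454, 'rvec': array([ 2.0729948 , -0.36952951,  0.23386828]), 'tvec': array([-599.73220709,  104.23529871,  867.67795551])}
{'time': 0.1, 'ee_pos': array([ 152.93359715, -501.8352598 ,  230.59118521]), 'tcp_rot': array([-7.28309175e-04,  9.89082751e-01,  1.47359334e-01, -9.12872423e-05]), 'wrist_force': array([ 0.46069904, -0.33419407, -0.50086261]), 'finger_gap': 0.9968180996597851}
```

View pics/top0.png

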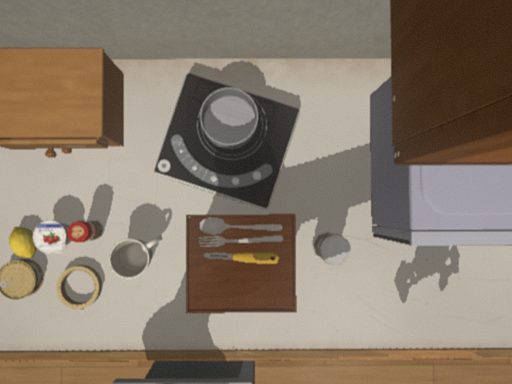

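View pics/side0.png

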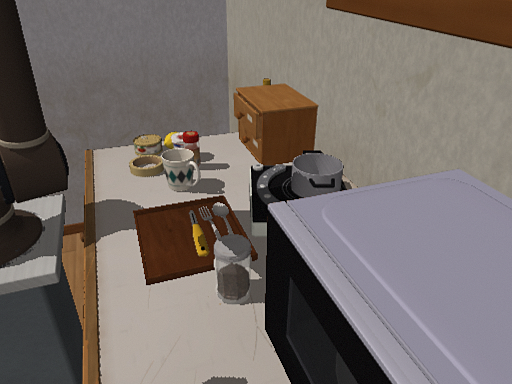

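The top view shows the hob around (228,138), with its key at (164,166). The strip's dots run from about (178,141) to (262,175). The side view is mostly blocked by the microwave. Next I'll enlarge the hob.

```bash
cat > h.py <<'E'
import numpy as np,cv2
from plant import ctrl
def cam(n):
    c=ctrl.get_calibration(n);R=cv2.Rodrigues(c["rvec"])[0];return c,R,np.asarray(c["tvec"])
def ray(n,uv,z):
    c,R,t=cam(n);o=-R.T@t
    d=R.T@np.array([(uv[0]-c["cx"])/c["fx"],(uv[1]-c["cy"])/c["fy"],1.]);return o+d*(z-o[2])/d[2]
def dpt(n,uv,D):
    c,R,t=cam(n);return R.T@(np.array([(uv[0]-c["cx"])/c["fx"],(uv[1]-c["cy"])/c["fy"],1.])*D-t)
H=np.array([[-97,112],[-55,87],[-81,47],[-90,0],[-81,-47],[-55,-87]],float)
def fit(P,Q):  # rigid 2D P->Q
    a=P-P.mean(0);b=Q-Q.mean(0);th=np.arctan2((a[:,0]*b[:,1]-a[:,1]*b[:,0]).sum(),(a*b).sum())
    R=np.array([[np.cos(th),-np.sin(th)],[np.sin(th),np.cos(th)]]);return th,R,Q.mean(0)-R@P.mean(0)
E
python3 - <<'E'
import numpy as np,cv2
f=np.load("top0.npz");p=f["p"]
c=p[65:215,145:310];cv2.imwrite("pics/crop.png",cv2.resize(c[:,:,::-1],None,fx=4,fy=4,interpolation=cv2.INTER_CUBIC)[:600])
E
```

```text
(no output)
```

View pics/crop.png

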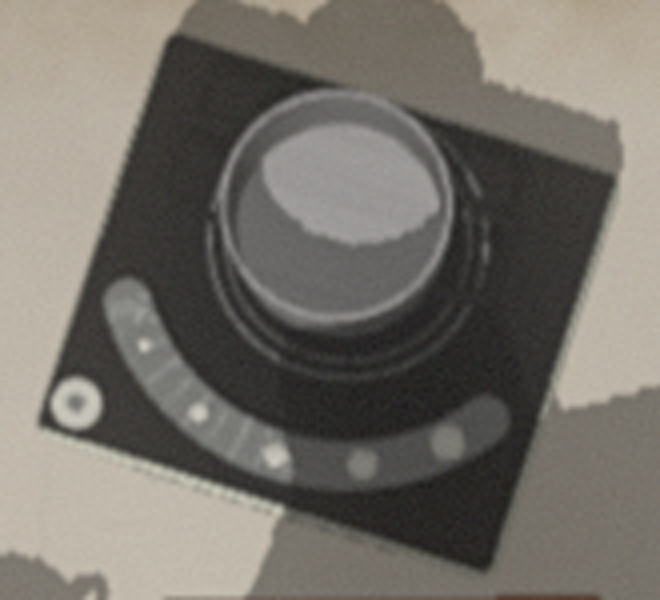

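The key is at crop (76,404) and the dots at (145,345), (199,412), (275,455), (362,464) and (448,442). I'll fit the hob pose to these.

```bash
python3 - <<'E'
from h import *
f=np.load("top0.npz");D=f["d"];g=cv2.GaussianBlur(cv2.cvtColor(f["p"],cv2.COLOR_RGB2GRAY).astype(np.float32),(0,0),.6)
X=np.array([(76,404),(145,345),(199,412),(275,455),(362,464),(448,442)],float)/4-.375+[145,65]
rad=[7,2,3,3,4,5]
U=[]
for u,r in zip(X,rad):
    r=r+0
    for _ in range(3):
        yy,xx=np.mgrid[:384,:512];m=(np.hypot(xx-u[0],yy-u[1])<r+1)
        w=np.where(m,np.clip(g-np.percentile(g[m],30),0,None),0);u=np.array([(w*xx).sum(),(w*yy).sum()])/w.sum()
    U.append(u)
print("shift",np.round(np.array(U)-X,1).tolist())
def hgt(u):
    i,j=int(round(u[1])),int(round(u[0]));return dpt("top",u,np.median(D[i-1:i+2,j-1:j+2]))
for V in(X,np.array(U)):
    print("depth z",[round(hgt(u)[2],1) for u in V])
    Q=np.array([ray("top",u,z)[:2] for u,z in zip(V,[63]+[65]*5)])
    th,R,t=fit(H,Q);print("yaw",np.degrees(th),"org",t);print("res",np.round(Q-(H@R.T+t),1).tolist())
np.savez("pose.npz",th=th,R=R,t=t)
print(np.round(H@R.T+t,1).tolist())
# two-view check: project points into the side image
c,Rs,ts=cam("side")
for h,z in zip(H,[63]+[65]*5):
    P=np.append(R@h+t,z);q=Rs@P+ts;print("side px",np.round([c["fx"]*q[0]/q[2]+c["cx"],c["fy"]*q[1]/q[2]+c["cy"]],1))
for n,u in(("mug",(130,258)),("jar",(333,249)),("pan",(229,116)),("handle",(153,243))): print(n,np.round(hgt(np.array(u)),0))
s=np.load("side0.npz")["p"][150:220,230:330];cv2.imwrite("pics/scrop.png",cv2.resize(s[:,:,::-1],None,fx=7,fy=7,interpolation=cv2.INTER_CUBIC))
E
```

```text
shift [[0.0, -0.2], [-0.1, -0.0], [-0.3, 0.1], [-0.1, 0.2], [-0.0, 0.1], [-0.2, 0.1]]
depth z [np.float64(62.9), np.float64(65.3), np.float64(65.2), np.float64(64.8), np.float64(65.8), np.float64(65.2)]
yaw -18.02275013395092 org [ 695.13930129 -106.3909984 ]
res [[-0.1, -0.0], [-0.4, -0.9], [0.1, -0.3], [-0.3, 0.4], [0.6, 0.7], [0.1, 0.1]]
depth z [np.float64(62.4), np.float64(65.3), np.float64(65.1), np.float64(64.8), np.float64(65.8), np.float64(65.2)]
yaw -18.134691926985038 org [ 694.98349174 -106.26884797]
res [[0.2, -0.3], [-0.3, -0.8], [-0.1, 0.1], [-0.6, 0.4], [0.6, 0.4], [0.2, 0.2]]
[[637.7, 30.4], [669.8, -6.5], [632.6, -36.4], [609.5, -78.3], [603.4, -125.7], [615.6, -171.8]]
side px [257.3 164.3]
side px [273.9 167.8]
side px [264.6 175.1]
side px [261.9 184.3]
side px [266.7 194.3]
side px [279.4 203.4]
mug [432. 116.   7.]
jar [ 460. -327.  110.]
pan [ 747. -112.   59.]
handle [472.  48.  87.]
```

View pics/scrop.png

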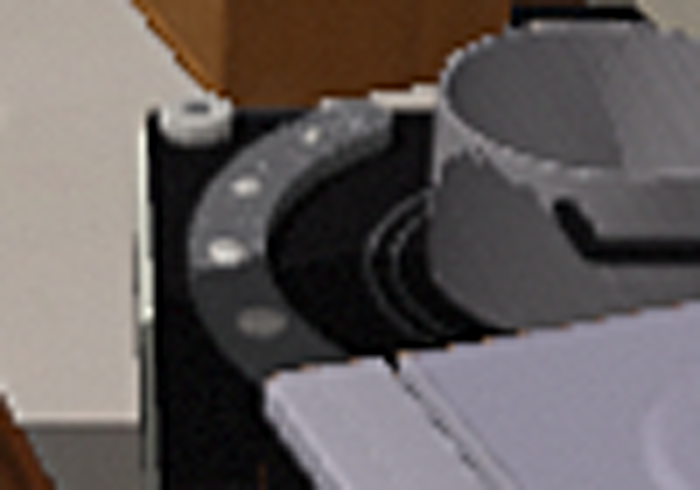

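The side view agrees with the fit to about 1 px: key near (257,165), dots 1–4 near (274,169), (265,176), (262,185) and (267,195). Depth gives heights of 63 and 65 mm, as expected. Now I'll shut the gripper and travel high to above the key.

Emit:
play_rows(plan=[[0.5,-0.3,0,0],[1.4,-0.8,0,0],[2.3,-1.35,0,0],[3.2,-1.9,0,0],[4.1,-2.4,0,0],[5,-3,0,0],[5.9,-3.5,0,0],[6.8,-4,0,0],[7.7,-4.6,0,0],[8.6,-5.1,0,0],[9.5,-5.6,0,0],[10.4,-6.2,0,0],[11.3,-6.7,0,0],[12.2,-7.2,0,0],[13.1,-7.8,0,0],[14,-8.3,0,0],[14.8,-8.8,0,0],[15.3,-9.1,0,0],[15.5,-9.2,0,0],[15.5,-9.2,0,0]], grip=-1, newtons=20)

```text
time: 2.1
ee_pos: [639.0, 31.2, 230.2]
tcp_rot: [-0.0, 0.989, 0.148, -0.001]
wrist_force: [0.5, 0.0, -0.3]
finger_gap: -0.002
grip_force: 0.0
```

```bash
python3 - <<'E'
from h import *
from scipy.spatial.transform import Rotation as Ro
p,d=ctrl.capture("top");cv2.imwrite("pics/top1.png",cv2.resize(p[60:230,120:320,::-1],None,fx=3.5,fy=3.5))
o=ctrl.get_obs();q=o["tcp_rot"];print(o["time"],o["ee_pos"],np.round(Ro.from_quat(np.r_[q[1:],q[0]]).as_matrix(),4).tolist(),o["joint_positions"],o["finger_gap"],o["wrist_force"])
E
```

```text
2.15 [638.53942293  30.3620691  230.70507063] [[0.9565, 0.2918, -0.0013], [0.2918, -0.9565, -0.0004], [-0.0014, 0.0, -1.0]] [ 4.76677196e-02  3.50982113e-01  2.45819682e-01  1.46694212e+00
 -3.33710880e-04  2.89314598e+00] 0.00043763051017787 [-0.41897396 -0.31568932 -0.55336084]
```

View pics/top1.png

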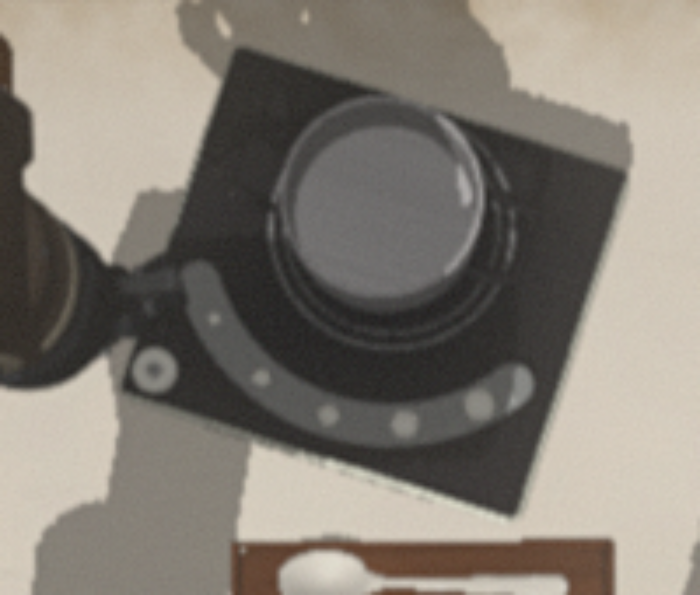

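The arm stands over the key's surroundings at z=230, with the hob unmoved. The key is at crop (155,370). I'll descend to just above it.

Emit:
play_rows(plan=[[0,0,0.5,0],[0,0,1.2,0],[0,0,2,0],[0,0,2.8,0],[0,0,3.4,0],[0,0,3.75,0],[0,0,3.9,0],[0,0,3.9,0],[0,0,3.9,0]])

```text
time: 3.05
ee_pos: [639.5, 30.3, 76.8]
tcp_rot: [0.0, 0.989, 0.147, 0.001]
wrist_force: [-0.1, 1.0, 0.6]
finger_gap: 0.001
grip_force: 0.0
```

```bash
python3 - <<'E'
from h import *
for _ in range(3):
    p,d=ctrl.capture("side");o=ctrl.get_obs();print(o["time"],o["ee_pos"],o["wrist_force"])
cv2.imwrite("pics/side1.png",cv2.resize(p[120:220,220:340,::-1],None,fx=6,fy=6,interpolation=cv2.INTER_CUBIC))
E
```

```text
3.1 [639.72031136  30.43734982  76.96423479] [0.03630893 0.17978663 0.14694674]
3.15 [639.69218736  30.52120998  76.85817467] [-0.3162535   0.52569033  0.08438682]
3.2 [639.64848539  30.59708147  76.69876257] [-0.11455134 -0.13359745 -0.65196846]
```

View pics/side1.png

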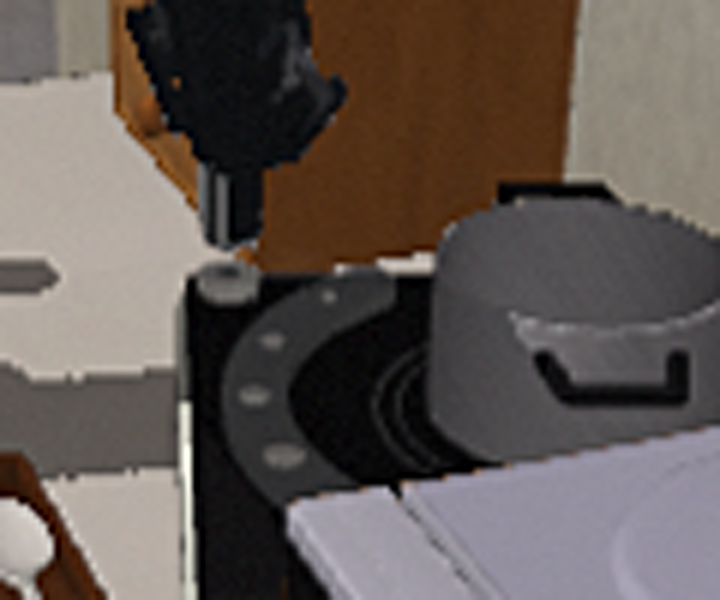

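The fingertips hang over the key, at crop (230,245) against (230,270). Now I'll press it.

Emit:
play_rows(plan=[[0,0,0.1,0],[0,0,0.2,0],[0,0,0.3,0],[0,0,0.36,0],[0,0,0.4,0],[0,0,0.43,0],[0,0,0.46,0],[0,0,0.46,0],[0,0,0.46,0],[0,0,0.46,0]])

```text
time: 4.2
ee_pos: [638.8, 30.6, 57.1]
tcp_rot: [-0.0, 0.989, 0.147, 0.0]
wrist_force: [-2.2, 0.2, 5.1]
finger_gap: 0.006
grip_force: 2.3
```

```bash
cat > s.py <<'E'
from h import *
F=[];P=[]
for _ in range(5):
    ctrl.capture("side");o=ctrl.get_obs();F.append(o["wrist_force"]);P.append(o["ee_pos"])
print(o["time"],np.mean(P,0),np.mean(F,0),np.std(F,0))
E
python3 s.py
```

```text
4.45 [638.78145435  30.61091159  57.06279595] [-2.44675557  0.39351049  5.04574565] [0.24846845 0.46671273 0.46920102]
```

Fz is 5 N at z=57, so the key is fully down and the heights agree. I'll release and hover above dot 1.

Emit:
play_rows(plan=[[0,0,-0.15,0],[0,0,-0.35,0],[0,0,-0.58,0],[0,0.1,-0.58,0],[0.1,0.35,-0.58,0],[0.25,0.65,-0.58,0],[0.4,0.95,-0.58,0],[0.47,1.11,-0.58,0],[0.47,1.11,-0.5,0],[0.47,1.11,-0.4,0],[0.47,1.11,-0.35,0],[0.47,1.11,-0.35,0],[0.47,1.11,-0.35,0],[0.47,1.11,-0.35,0]])

```text
time: 5.85
ee_pos: [669.7, -6.2, 71.2]
tcp_rot: [0.0, 0.989, 0.148, 0.0]
wrist_force: [0.2, -0.4, 0.3]
finger_gap: 0.003
grip_force: 0.0
```

```bash
python3 s.py; python3 - <<'E'
from h import *
p,d=ctrl.capture("side")
cv2.imwrite("pics/side2.png",cv2.resize(p[120:220,220:340,::-1],None,fx=6,fy=6,interpolation=cv2.INTER_CUBIC))
E
```

```text
6.1 [669.81613148  -6.29310488  71.14610513] [-0.24102138 -0.02353394 -0.01466104] [0.88776306 0.33077236 0.48220497]
```

View pics/side2.png

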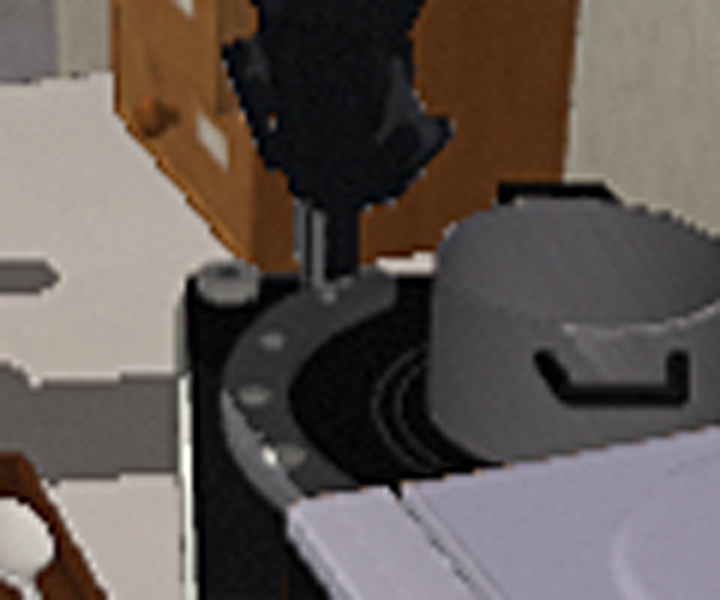

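The tip is just above dot 1 (crop (328,292)) and the key is back up. I'll lower onto the dot.

Emit:
play_rows(plan=[[0,0,0.05,0],[0,0,0.1,0],[0,0,0.13,0],[0,0,0.16,0],[0,0,0.19,0],[0,0,0.21,0],[0,0,0.21,0],[0,0,0.21,0],[0,0,0.21,0]])

```text
time: 7.05
ee_pos: [669.7, -6.4, 62.7]
tcp_rot: [0.0, 0.989, 0.147, 0.0]
wrist_force: [-1.6, -0.5, 2.7]
finger_gap: -0.001
grip_force: 1.2
```

```bash
python3 s.py
```

```text
7.3 [669.73709513  -6.43280012  62.5713404 ] [-1.4605395   0.0954547   2.48197626] [0.49546763 0.38507419 0.13416164]
```

Fz is 2.5 N, which matches a 3 mm sink on the dot (flat strip would give 1.5 N). Next are waypoints along the arc, in tool units.

```bash
python3 - <<'E'
from h import *
f=np.load("pose.npz");R,t=f["R"],f["t"]
a=np.linspace(np.arctan2(87,-90),np.arctan2(-87,-90)+2*np.pi,33)
W=(np.c_[35+125.2*np.cos(a),125.2*np.sin(a)])@R.T+t-[669.8,-6.4]
T=np.array([[.9565,.2918],[.2918,-.9565]])
S=W@T.T/40
for k in range(4): print(np.round(S[8*k:8*k+9]-S[8*k],2).tolist())
print(np.round(W[::8]+[669.8,-6.4],1).tolist())
E
```

```text
[[0.0, 0.0], [-0.15, 0.03], [-0.29, 0.07], [-0.44, 0.12], [-0.58, 0.17], [-0.71, 0.23], [-0.85, 0.29], [-0.98, 0.37], [-1.11, 0.45]]
[[0.0, 0.0], [-0.12, 0.08], [-0.24, 0.18], [-0.36, 0.27], [-0.47, 0.37], [-0.58, 0.48], [-0.68, 0.59], [-0.77, 0.71], [-0.86, 0.83]]
[[0.0, 0.0], [-0.08, 0.13], [-0.16, 0.25], [-0.23, 0.39], [-0.3, 0.52], [-0.35, 0.66], [-0.41, 0.8], [-0.45, 0.95], [-0.49, 1.09]]
[[0.0, 0.0], [-0.03, 0.15], [-0.05, 0.3], [-0.07, 0.45], [-0.08, 0.6], [-0.08, 0.75], [-0.08, 0.9], [-0.06, 1.05], [-0.04, 1.19]]
[[669.8, -6.5], [632.5, -36.4], [609.3, -78.2], [603.3, -125.6], [615.6, -171.8]]
```

Emit:
play_rows(plan=[[-0.07,0.01,0,0],[-0.15,0.03,0,0],[-0.22,0.05,0,0],[-0.29,0.07,0,0],[-0.37,0.1,0,0],[-0.44,0.12,0,0],[-0.51,0.15,0,0],[-0.58,0.17,0,0],[-0.65,0.2,0,0],[-0.71,0.23,0,0],[-0.78,0.26,0,0],[-0.85,0.29,0,0],[-0.92,0.33,0,0],[-0.98,0.37,0,0],[-1.05,0.41,0,0],[-1.11,0.45,0,0],[-1.11,0.45,0,0],[-1.11,0.45,0,0]])

```text
time: 9.1
ee_pos: [632.2, -37.0, 62.4]
tcp_rot: [0.0, 0.989, 0.147, -0.0]
wrist_force: [0.3, -0.4, 2.3]
finger_gap: 0.0
grip_force: 1.3
```

```bash
python3 s.py
```

```text
9.35 [632.20787749 -36.90738004  62.34155809] [-0.67480321 -1.43489449  2.67319549] [0.60487631 0.59375683 0.29682553]
```

Fz is 2.7 N on dot 2. On to dot 3.

Emit:
play_rows(plan=[[-0.06,0.04,0,0],[-0.12,0.08,0,0],[-0.18,0.13,0,0],[-0.24,0.18,0,0],[-0.3,0.22,0,0],[-0.36,0.27,0,0],[-0.42,0.32,0,0],[-0.47,0.37,0,0],[-0.53,0.42,0,0],[-0.58,0.48,0,0],[-0.63,0.53,0,0],[-0.68,0.59,0,0],[-0.73,0.65,0,0],[-0.77,0.71,0,0],[-0.82,0.77,0,0],[-0.86,0.82,0,0],[-0.86,0.82,0,0],[-0.86,0.82,0,0]])

```text
time: 11.15
ee_pos: [609.1, -78.5, 62.5]
tcp_rot: [0.0, 0.989, 0.147, -0.0]
wrist_force: [-0.4, -0.2, 2.4]
finger_gap: 0.0
grip_force: 1.3
```

```bash
python3 s.py
```

```text
11.4 [609.08283281 -78.39978753  62.46509962] [-0.33106299 -1.54575753  2.41235136] [0.41481455 0.35259125 0.15245349]
```

Emit:
play_rows(plan=[[-0.04,0.06,0,0],[-0.08,0.13,0,0],[-0.12,0.19,0,0],[-0.16,0.25,0,0],[-0.2,0.32,0,0],[-0.23,0.39,0,0],[-0.27,0.45,0,0],[-0.3,0.52,0,0],[-0.33,0.59,0,0],[-0.35,0.66,0,0],[-0.38,0.73,0,0],[-0.41,0.8,0,0],[-0.43,0.88,0,0],[-0.45,0.95,0,0],[-0.47,1.02,0,0],[-0.49,1.09,0,0],[-0.49,1.09,0,0],[-0.49,1.09,0,0]])

```text
time: 13.2
ee_pos: [603.2, -126.0, 62.5]
tcp_rot: [0.0, 0.989, 0.147, -0.0]
wrist_force: [-0.5, -1.1, 2.9]
finger_gap: 0.002
grip_force: 1.3
```

```bash
python3 s.py
```

```text
13.45 [ 603.21928156 -125.8613294    62.56771854] [ 0.45146151 -1.3520444   2.52030401] [0.61238379 0.11367457 0.36526639]
```

Emit:
play_rows(plan=[[-0.01,0.07,0,0],[-0.03,0.15,0,0],[-0.04,0.22,0,0],[-0.05,0.3,0,0],[-0.06,0.37,0,0],[-0.07,0.45,0,0],[-0.07,0.52,0,0],[-0.08,0.6,0,0],[-0.08,0.67,0,0],[-0.08,0.75,0,0],[-0.08,0.82,0,0],[-0.08,0.9,0,0],[-0.07,0.97,0,0],[-0.06,1.05,0,0],[-0.05,1.12,0,0],[-0.04,1.19,0,0],[-0.04,1.19,0,0],[-0.04,1.19,0,0]])

```text
time: 15.25
ee_pos: [615.8, -171.9, 62.6]
tcp_rot: [0.001, 0.989, 0.147, 0.0]
wrist_force: [0.1, -0.3, 3.1]
finger_gap: 0.001
grip_force: 1.2
```

```bash
python3 s.py; python3 - <<'E'
from h import *
p,d=ctrl.capture("top")
cv2.imwrite("pics/top2.png",cv2.resize(p[60:280,110:350,::-1],None,fx=2.7,fy=2.7,interpolation=cv2.INTER_CUBIC))
E
```

```text
15.5 [ 615.75416344 -171.84885693   62.68127923] [ 0.68787257 -1.72850065  2.6413415 ] [0.4214801  0.77471948 0.57609796]
```

View pics/top2.png

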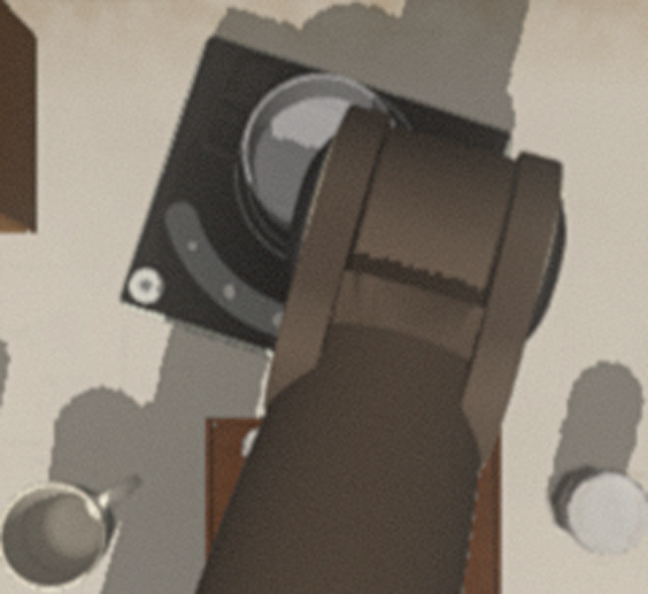

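The key is at crop (146,285), which is image (164,166) as at the start, so the hob hasn't moved. The mug and jar are in place, and the tips bear on dot 5 with about 2.6 N. Handing in.

```bash
python3 -c "
from plant import ctrl
print(ctrl.sign_off())"
```

```text
the job is handed in; nothing more can be done
None
```

I pressed and released the power key, slid the fingertips over dots 1 to 5 in order, and handed the job in with them resting on dot 5 at about 2.6 N; the hob, mug and jar had not moved in the last picture, the saucepan was partly hidden by the arm, and the hand-in returned no verdict.

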